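# Find the full button tin by weight

### The job

One of the three identical closed tins in the tray is still full of spare buttons and is clearly the heaviest: heft them one at a time, the left one first, then the middle, then the right (left as the robot sees it), lifting each a few centimetres clear of the tray for a moment to feel its weight. Every other tin goes back upright in its own compartment; finish while holding the heaviest one up, upright and still, about 20 cm above the counter, and do not let go of it. Do not knock over any tin or push the spools and the tape measure by the tray about.

Things in the scene. Friction and masses are not known exactly. Their poses are not given: they have to be found in the camera images.
- tray: fixed wooden tray on the counter, 132 mm (its x) by 372 mm (its y), floor 6 mm thick; rim and two cross ribs 6 mm thick stand 16 mm above the counter and make three compartments in a row along y, each about 116 to 120 mm square. Origin at the centre of its underside, on the counter. Turned at most 0.25 rad: its y axis points to the robot's left.
- place_left (a point): centre of the left (robot's left) compartment of the tray, on its floor (6 mm above the counter)
- place_mid (a point): centre of the middle compartment of the tray, on its floor (6 mm above the counter)
- place_right (a point): centre of the right compartment of the tray, on its floor (6 mm above the counter)
- tin_left_center (a point): centre (half-way up) of the left (robot's left) tin: a plain closed metal tin, square, 54 x 54 mm and 70 mm tall with upright sides and soft corners, all three alike. The lid does not come off. 0.15 to 0.85 kg with what is loose inside (it may shift 3 mm sideways). Its z axis is up, its x and y axes are square to its sides. It starts upright in its own compartment.
- tin_left: the left (robot's left) tin itself; origin at the centre of its underside, axes as above. The heaviest of the three outweighs each of the others by at least 0.25 kg; which one it is changes from time to time.
- tin_mid_center (a point): centre (half-way up) of the middle tin: a plain closed metal tin, square, 54 x 54 mm and 70 mm tall with upright sides and soft corners, all three alike. The lid does not come off. 0.15 to 0.85 kg with what is loose inside (it may shift 3 mm sideways). Its z axis is up, its x and y axes are square to its sides. It starts upright in its own compartment.
- tin_mid: the middle tin itself; origin at the centre of its underside, axes as above. The heaviest of the three outweighs each of the others by at least 0.25 kg; which one it is changes from time to time.
- tin_right_center (a point): centre (half-way up) of the right tin: a plain closed metal tin, square, 54 x 54 mm and 70 mm tall with upright sides and soft corners, all three alike. The lid does not come off. 0.15 to 0.85 kg with what is loose inside (it may shift 3 mm sideways). Its z axis is up, its x and y axes are square to its sides. It starts upright in its own compartment.
- tin_right: the right tin itself; origin at the centre of its underside, axes as above. The heaviest of the three outweighs each of the others by at least 0.25 kg; which one it is changes from time to time.
- spool_a_center (a point): centre (half-way up) of a loose sewing-thread spool, 30 mm in diameter, 55 mm tall, standing on the counter behind the tray; a bystander
- spool_b_center (a point): centre (half-way up) of a loose sewing-thread spool, 30 mm in diameter, 55 mm tall, standing on the counter behind the tray; a bystander
- tape_center (a point): centre of a loose round tape measure, 52 x 58 mm, 15 mm high, lying on the counter between robot and tray; a bystander
Things that resemble listed ones, but are neither listed nor needed, are in the scene too. What is shaped like the tin_right but blue, brown or yellow is not meant.

How it is judged:
By the outcome, as a careful person would: the job done as asked, in the order asked, and still so for the second after the job is handed in, while the arm keeps its last pose, push and grip.
It also fails if it takes over 72 s, if anything falls off the work surface, if the arm or the gripper's body presses on something with over 40 N, if the wrist force passes 120 N, or if a joint passes its speed limit or range.

### The arm

A 6-joint arm with a two-finger parallel gripper is mounted at the origin on a cart in front of the work surface, level with it; the furniture and walls round the work are solid. World frame = base frame: x ahead of the robot, y to its left, z up, the work surface at z = 0. Lengths are in m, angles in rad, forces in N, time in s.
With the tool pointing down it reaches from about 0.35 to 0.975 m from the base axis. Payload 4.9 kg.
Tool frame: the origin (TCP) lies at the very end of the fingers, on their centre line; the grasp point (between the pads) lies 19 mm behind it; x points along the fingers, y is the direction in which the jaws open and shut, and the axes are right-handed (so a half turn about x gives the same grasp; the last joint's range is limited). The gripper opens to 85 mm and grips with 20 to 120 N. Pads are 22 mm wide; open, the fingers measure 114 mm over their backs; the gripper's body (76 mm by 85 mm) begins 54 mm behind the grasp point. The pads swing forward as they close: fully open they stand 13 mm farther back than shut.
Start: joints at [1.035, 0.053, 1.613, -0, 1.476, -0.119], TCP at [0.253, 0.571, 0.231] pointing down, gripper open.
Joint ranges: [-3.01, 3.01], [-1.01, 2.22], [0.06, 2.58], [-1.02, 4.17], [0.09, 2.62], [-3.14, 3.14]. Speed limits (rad/s): [2.57, 2.57, 3.14, 3.14, 3.14, 3.14].

### API

Orientations are given as a rotation vector (axis times angle).
In Python, from station import ctrl gives the robot as it stands. The module is installed in compiled form; this text tells all that it offers.
- The arm moves only by the shell command python3 -m handwheel 'ROWS' [FORCE]. ROWS is JSON, one flat list of numbers, 7 for each row, row after row: the opening, from 0 (shut) to 1 (fully open), then the shift along the tool's x, y, z in m, then the turn, a rotation vector about the tool's x, y, z in degrees. A call has 1 to 12 rows; each row is the pose to reach, as a shift and turn from the pose commanded when the call began, along the tool's axes at that moment; what a row does not reach only later rows make up. A row lasts 1/12 s, in which the tool goes at most 41.7 mm and 7.16 degrees, less where a joint would pass 70% of its speed; a pose out of reach is approached as far as the arm can. A call with a gripper value outside its range is refused whole. The fingers move at their own pace and stop on an object; FORCE is the grip in N (left out, the last holds). Time passes only in rows, so rows that repeat a pose let the fingers close. It gives the time, the measured TCP pose, the force and the opening at its end, in the units of the state.
- ctrl.get_obs(): the state, without advancing time (a new reading comes with each control period).
- ctrl.get_image(name): name is "scene" or "top" or "wrist"; returns (picture, depth): 420x560x3 uint8, blue, green, red; 420x560 float32, m along the optical axis (not along the pixel's ray), 0 where there is no reading.
- ctrl.camera_params(name): a dict with "fov_y" (degrees; the focal length in pixels is half the picture's height over the tangent of half this angle, whatever the lens; pixels are square), "cx", "cy" (the principal point, pixels), "dist_coeffs" ([k1, k2, p1, p2, k3] as OpenCV has them; the pictures are not rectified), "R" (3x3) and "t" (3): a world point X has camera coordinates R X + t; the wrist camera has in their place "hand_eye" (4x4, takes a point from camera to tool coordinates, whose origin is the TCP and whose axes are the tool frame's). Camera axes: x right, y down, z forward; pixel columns grow to the right and rows downward; lengths in m; the calibration is good to about 2 mm. A picture is of the moment at which its call begins: read the wrist's pose just before it. camera_params takes no time and is no camera call.
- ctrl.finish_job(): hands the job in, once; it reports no verdict.
The state is a dict: "t": time; "q": joint angles; "dq": joint speeds; "effort": joint torques, N m; "tool_pos": TCP position; "tool_rot": TCP orientation; "contact_force": force on the tool from outside, world axes, zero at the start; "wrist_torque": the same for the moment, N m; "opening": finger opening in m.
Only numpy, scipy, OpenCV 4.12 (cv2) and the standard library are available. Lean on these libraries where they do the work, as an engineer would, in place of code of your own. Each camera call takes 0.05 s, during which the arm holds its last target.

## Working session

There is one attempt and no reset: what is moved stays moved. The work goes in short steps, Python scripts to look and compute and a shell command to move; the robot and the scene stay as the last step left them, time stands still between calls to the robot, and variables do not carry over. Pictures are saved under pics/ and viewed, and the job is handed in when it is done.

```bash
mkdir -p pics; python3 - <<'E'
from station import ctrl
import cv2, numpy as np
o=ctrl.get_obs(); print(o)
for n in ["scene","top"]:
    im,d=ctrl.get_image(n); cv2.imwrite(f"pics/{n}0.png",im); np.save(f"pics/{n}0_d.npy",d); print(n,ctrl.camera_params(n))
print(ctrl.camera_params("wrist"))
E
```

```text
{'t': 0.0, 'q': array([ 1.03500568e+00,  5.34024204e-02,  1.61430607e+00,  3.20462116e-05,
        1.47599538e+00, -1.18984506e-01]), 'dq': array([-0.00085978, -0.00171597, -0.00072502,  0.00130872,  0.00142813,
        0.00146295]), 'effort': array([ 1.17806318e-03, -3.93681693e+01, -3.70181715e+01,  2.27223637e-05,
        6.91837791e-03,  3.28148303e-06]), 'tool_pos': array([0.25268687, 0.57095701, 0.23002756]), 'tool_rot': array([ 0.32539228,  1.54666996, -0.32853522]), 'contact_force': array([ 0.08303854, -0.35745427,  0.75444454]), 'wrist_torque': array([-0.07775391,  0.05337714,  0.03414059]), 'opening': 0.08532117816604746}
scene {'fov_y': 51.00726043354296, 'cx': 271.3086343832893, 'cy': 208.47711311881486, 'dist_coeffs': array([-0.01248423,  0.        ,  0.        ,  0.        ,  0.        ]), 'R': array([[-0.71376489,  0.70035782, -0.00621423],
       [ 0.47219771,  0.47464632, -0.74279216],
       [-0.51727074, -0.53311331, -0.66949323]]), 't': array([ 0.54058024, -0.10119083,  1.08965723])}
top {'fov_y': 51.89761560825994, 'cx': 276.44524694042553, 'cy': 203.99734501356284, 'dist_coeffs': array([-0.09445208,  0.        ,  0.        ,  0.        ,  0.        ]), 'R': array([[-0.01943045, -0.99978019, -0.00787579],
       [-0.99873416,  0.01977445, -0.04624982],
       [ 0.04639539,  0.00696717, -0.99889886]]), 't': array([-0.17740762,  0.52330976,  0.89479777])}
{'fov_y': 66.50424447252075, 'cx': 273.45550388529233, 'cy': 205.8860972051829, 'dist_coeffs': array([-0.01062614,  0.        ,  0.        ,  0.        ,  0.        ]), 'hand_eye': array([[-5.14857178e-04, -2.67950427e-01,  9.63432563e-01,
        -1.41594967e-01],
       [ 9.99999855e-01, -2.88643489e-04,  4.54120998e-04,
        -2.57440809e-04],
       [ 1.56406621e-04,  9.63432657e-01,  2.67950537e-01,
        -6.85202784e-02],
       [ 0.00000000e+00,  0.00000000e+00,  0.00000000e+00,
         1.00000000e+00]])}
```

View pics/top0.png

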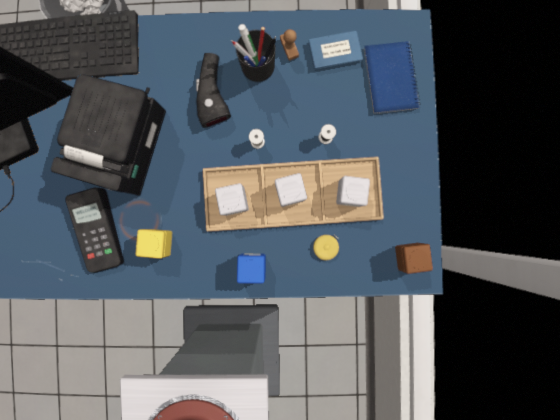

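View pics/scene0.png

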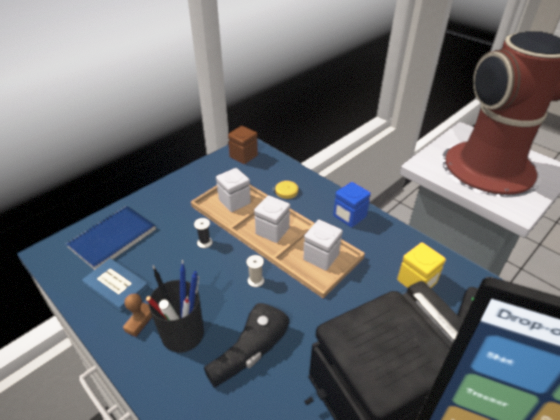

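Top view: image up is +x and image left is +y. The white/grey tins in the tray are at (231,199) left, (291,190) middle and (354,191) right. The blue (251,268), yellow (153,244) and brown (414,258) lookalikes are excluded by their colour. The spools are at (257,138) and (327,133), and the tape measure is at (326,247). Next I'll measure the tins.

```bash
cat > h.py <<'E'
import numpy as np, cv2
from station import ctrl
from scipy.spatial.transform import Rotation as Rn
def K(p):
    f=210/np.tan(np.radians(p["fov_y"])/2); return np.array([[f,0,p["cx"]],[0,f,p["cy"]],[0,0,1.]])
def cam(n,obs=None):
    p=ctrl.camera_params(n)
    if n=="wrist":
        T=np.eye(4); T[:3,:3]=Rn.from_rotvec(obs["tool_rot"]).as_matrix(); T[:3,3]=obs["tool_pos"]
        W=np.linalg.inv(T@p["hand_eye"]); R,t=W[:3,:3],W[:3,3]
    else: R,t=p["R"],p["t"]
    return K(p),p["dist_coeffs"],R,t
def plane(c,uv,z):
    k,d,R,t=c
    n=cv2.undistortPoints(np.asarray(uv,float).reshape(-1,1,2),k,d)[:,0]
    r=np.c_[n,np.ones(len(n))]@R; o=-R.T@t
    return o+r*((z-o[2])/r[:,2])[:,None]
def cloud(c,dep):
    k,d,R,t=c
    v,u=np.mgrid[:420,:560]; n=cv2.undistortPoints(np.c_[u.ravel(),v.ravel()].astype(float).reshape(-1,1,2),k,d)[:,0]
    z=dep.ravel(); P=(np.c_[n,np.ones(len(n))]*z[:,None]-t)@R
    P[z==0]=np.nan
    return P.reshape(420,560,3)
E
python3 - <<'E'
from h import *
im=cv2.imread("pics/top0.png"); d=np.load("pics/top0_d.npy"); c=cam("top")
P=cloud(c,d)
for nm,(u,v) in dict(left=(231,199),mid=(291,190),right=(354,191)).items():
    w=np.zeros((420,560),bool); w[v-32:v+32,u-32:u+32]=1
    m=w&(P[...,2]>0.066)&(P[...,2]<0.09)
    n,l,s,ce=cv2.connectedComponentsWithStats(m.astype(np.uint8)); i=1+np.argmax(s[1:,4]); m=l==i
    ys,xs=np.nonzero(m); ct,_=cv2.findContours(m.astype(np.uint8),0,2)
    hull=cv2.convexHull(max(ct,key=len))[:,0]
    W=plane(c,hull,0.076); r=cv2.minAreaRect((W[:,:2]*1000).astype(np.float32))
    print(nm,m.sum(),"cloud z med",np.nanmedian(P[m][:,2]),"rect",r)
# others
for nm,(u,v) in dict(sa=(257,136),sb=(327,131),tape=(326,247),bag=(105,120),term=(93,230),disp=(25,100),yel=(153,244),blue=(251,268)).items():
    q=P[v-4:v+5,u-4:u+5].reshape(-1,3); print(nm,np.nanmedian(q,0).round(3))
print("tray corners",plane(c,[(203,170),(380,158),(383,219),(206,231)],0.016).round(3))
print("max z in x<.6 y", [(round(y,1),np.nanmax(np.where((abs(P[...,1]-y)<.05)&(P[...,0]<.62),P[...,2],-1)).round(3)) for y in np.arange(-.3,.5,.1)])
print("table sample",P[260,200],P[260,380])
cv2.imwrite("pics/crop0.png",cv2.resize(im[120:300,140:440],None,fx=2.6,fy=2.6,interpolation=cv2.INTER_CUBIC))
E
```

```text
left 728 cloud z med 0.07669707737221257 rect ((528.5543212890625, -98.17799377441406), (52.1793098449707, 54.39883804321289), 10.970675468444824)
mid 723 cloud z med 0.0765322259290186 rect ((545.492431640625, -215.88133239746094), (51.7765998840332, 53.52519989013672), 12.954469680786133)
right 737 cloud z med 0.07655393025029403 rect ((540.3610229492188, -341.6746520996094), (54.897987365722656, 52.414363861083984), 81.8377685546875)
sa [ 0.658 -0.151  0.055]
sb [ 0.665 -0.293  0.055]
tape [ 0.428 -0.289  0.015]
bag [0.675 0.125 0.145]
term [0.472 0.197 0.032]
disp [0.71  0.263 0.18 ]
yel [0.443 0.057 0.071]
blue [ 0.393 -0.136  0.072]
tray corners [[ 0.594 -0.034  0.016]
 [ 0.612 -0.408  0.016]
 [ 0.484 -0.41   0.016]
 [ 0.466 -0.039  0.016]]
max z in x<.6 y [(np.float64(-0.3), np.float64(0.081)), (np.float64(-0.2), np.float64(0.082)), (np.float64(-0.1), np.float64(0.082)), (np.float64(0.0), np.float64(0.073)), (np.float64(0.1), np.float64(0.167)), (np.float64(0.2), np.float64(0.166)), (np.float64(0.3), np.float64(0.044)), (np.float64(0.4), np.float64(0.029))]
table sample [ 0.40449441 -0.02319394  0.00254864] [ 0.39673318 -0.40542749 -0.00083183]
```

View pics/crop0.png

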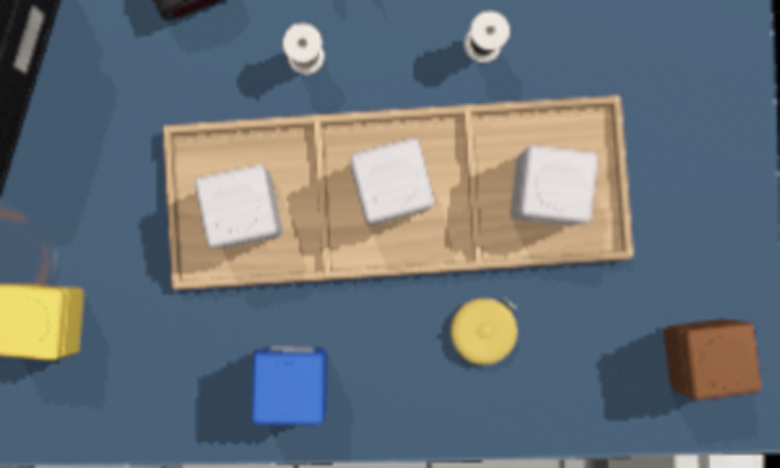

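```bash
cat > go.py <<'E'
# work out shift/turn in tool axes for target xyz, yaw (deg) of jaw axis (tool y) in the world, tool straight down
from h import *
import sys
def work(x,y,z,yaw):
    o=ctrl.get_obs(); R=Rn.from_rotvec(o["tool_rot"]); M=R.as_matrix()
    best=None
    for a in (yaw,yaw+180):
        a=np.radians(a); Y=np.array([np.cos(a),np.sin(a),0]); X=np.array([0,0,-1.]); T=np.c_[X,Y,np.cross(X,Y)]
        rv=np.degrees((R.inv()*Rn.from_matrix(T)).as_rotvec())
        if best is None or np.linalg.norm(rv)<np.linalg.norm(best): best=rv
    print("q",o["q"].round(2),"pos",o["tool_pos"].round(4),"jaw yaw",np.degrees(np.arctan2(M[1,1],M[0,1])).round(1),"\ntoolX",M[:,0].round(3),"toolY",M[:,1].round(3),"toolZ",M[:,2].round(3))
    print("shift",(M.T@(np.array([x,y,z])-o["tool_pos"])).round(4),"turn",best.round(2))
if __name__=="__main__": work(*map(float,sys.argv[1:5]))
E
for a in 101 11; do python3 go.py 0.5285 -0.098 0.23 $a; done
```

```text
q [ 1.03  0.05  1.61  0.    1.48 -0.12] pos [0.2527 0.571  0.2302] jaw yaw 66.1 
toolX [-0.001 -0.002 -1.   ] toolY [ 0.405  0.914 -0.002] toolZ [ 0.914 -0.405 -0.   ]
shift [ 0.001  -0.5001  0.523 ] turn [-34.88  -0.05   0.1 ]
q [ 1.03  0.05  1.61  0.    1.48 -0.12] pos [0.2527 0.571  0.2302] jaw yaw 66.1 
toolX [-0.001 -0.002 -1.   ] toolY [ 0.405  0.914 -0.002] toolZ [ 0.914 -0.405 -0.   ]
shift [ 0.001  -0.5001  0.523 ] turn [5.512e+01 4.000e-02 1.000e-01]
```

```bash
python3 -m handwheel '[1,0,-0.02,0.02,5,0,0, 1,0,-0.04,0.042,10,0,0, 1,0,-0.065,0.068,15,0,0, 1,0,-0.09,0.094,20,0,0, 1,0,-0.115,0.12,25,0,0, 1,0,-0.14,0.147,30,0,0, 1,0,-0.165,0.173,35,0,0, 1,0,-0.19,0.199,40,0,0, 1,0,-0.215,0.225,45,0,0, 1,0,-0.24,0.251,50,0,0, 1,0,-0.26,0.272,54,0,0, 1,0,-0.275,0.288,55,0,0]' 60; python3 go.py 0.5285 -0.098 0.15 11
```

```text
t: 1.1
tool_pos: [0.4053, 0.2012, 0.2309]
tool_rot: [1.068, 1.293, -1.069]
contact_force: [-0.0, -0.9, -0.0]
opening: 0.0853
q [ 0.3  -0.38  2.   -0.    1.53  0.11] pos [0.4053 0.2012 0.2309] jaw yaw 10.9 
toolX [-0.    -0.001 -1.   ] toolY [ 0.982  0.189 -0.   ] toolZ [ 0.189 -0.982  0.001]
shift [0.081  0.0646 0.317 ] turn [-0.13  0.03  0.02]
```

```bash
python3 -m handwheel '[1,0.01,0.008,0.035,0,0,0, 1,0.02,0.016,0.07,0,0,0, 1,0.03,0.024,0.105,0,0,0, 1,0.04,0.03,0.14,0,0,0, 1,0.05,0.037,0.175,0,0,0, 1,0.06,0.044,0.21,0,0,0, 1,0.07,0.05,0.245,0,0,0, 1,0.078,0.056,0.275,0,0,0, 1,0.08,0.061,0.3,0,0,0, 1,0.08,0.065,0.312,0,0,0, 1,0.08,0.065,0.317,0,0,0, 1,0.08,0.065,0.317,0,0,0]'; python3 - <<'E'
from h import *
o=ctrl.get_obs(); im,d=ctrl.get_image("wrist"); cv2.imwrite("pics/w1.png",im)
c=cam("wrist",o); P=cloud(c,d)
m=(P[...,2]>.066)&(P[...,2]<.086); n,l,s,ce=cv2.connectedComponentsWithStats(m.astype(np.uint8))
for i in range(1,n):
    if s[i,4]>1500:
        ct,_=cv2.findContours((l==i).astype(np.uint8),0,2); h=cv2.convexHull(max(ct,key=len))[:,0]
        W=plane(c,h,.076); print(ce[i].round(),np.nanmedian(P[l==i],0).round(4),cv2.minAreaRect((W[:,:2]*1000).astype(np.float32)))
E
python3 go.py 0.5285 -0.098 0.15 11
```

```text
t: 2.1
tool_pos: [0.53, -0.0954, 0.1513]
tool_rot: [1.066, 1.295, -1.066]
contact_force: [-0.3, -0.0, 0.0]
opening: 0.0853
[270. 213.] [ 0.5265 -0.0932  0.0752] ((526.6148681640625, -94.27888488769531), (52.78401565551758, 53.22761917114258), 11.042076110839844)
[ 79. 224.] [ 0.3896 -0.1304  0.0691] ((393.7388000488281, -128.2725830078125), (51.68565368652344, 51.39809799194336), 88.57267761230469)
[264. 336.] [ 0.5417 -0.1957  0.0746] ((539.8164672851562, -196.05796813964844), (52.60167694091797, 30.437618255615234), 13.314033508300781)
q [-0.32 -0.09  1.89  0.    1.34 -0.51] pos [ 0.5298 -0.0946  0.1514] jaw yaw 11.1 
toolX [-0.     0.001 -1.   ] toolY [ 0.981  0.193 -0.   ] toolZ [ 0.193 -0.981 -0.001]
shift [ 0.0014 -0.002   0.0031] turn [ 0.12 -0.03  0.  ]
```

View pics/w1.png

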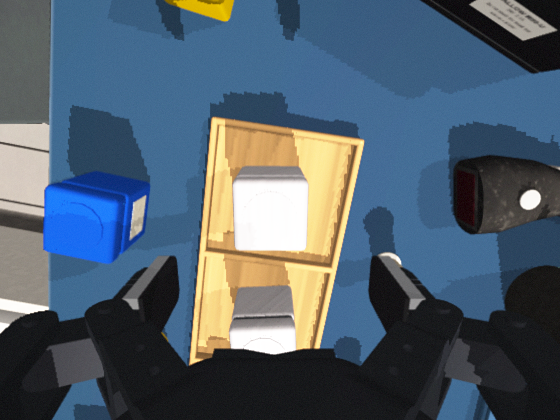

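Wrist view: left tin top is at (270,213), centred between the jaws and square to them. The wrist fix (0.527,-0.094) agrees with the top camera (0.5285,-0.098) to 4 mm. The blue tin at (79,224) is the lookalike. Descending now, then gripping.

```bash
python3 -m handwheel '[1,0.02,-0.002,0.001,0,0,0, 1,0.045,-0.003,0.001,0,0,0, 1,0.07,-0.003,0.001,0,0,0, 1,0.09,-0.003,0.001,0,0,0, 1,0.105,-0.003,0.001,0,0,0, 1,0.115,-0.003,0.001,0,0,0, 1,0.122,-0.003,0.001,0,0,0, 1,0.126,-0.003,0.001,0,0,0, 1,0.126,-0.003,0.001,0,0,0, 0.75,0.126,-0.003,0.001,0,0,0, 0.65,0.126,-0.003,0.001,0,0,0, 0.55,0.126,-0.003,0.001,0,0,0]' 60 && python3 -m handwheel '[0.5,0,0,0,0,0,0, 0.4,0,0,0,0,0,0, 0.3,0,0,0,0,0,0, 0.3,0,0,0,0,0,0, 0.3,0,0,0,0,0,0, 0.3,0,0,0,0,0,0]' 60
```

```text
t: 3.15
tool_pos: [0.5281, -0.097, 0.0267]
tool_rot: [1.065, 1.293, -1.064]
contact_force: [2.1, -0.5, 1.1]
opening: 0.0535
t: 3.65
tool_pos: [0.5282, -0.097, 0.0266]
tool_rot: [1.065, 1.293, -1.064]
contact_force: [-0.1, 0.1, 6.4]
opening: 0.0533
```

```bash
python3 -m handwheel '[0.3,-0.002,0,0,0,0,0, 0.3,-0.006,0,0,0,0,0, 0.3,-0.013,0,0,0,0,0, 0.3,-0.022,0,0,0,0,0, 0.3,-0.032,0,0,0,0,0, 0.3,-0.042,0,0,0,0,0, 0.3,-0.052,0,0,0,0,0, 0.3,-0.06,0,0,0,0,0, 0.3,-0.065,0,0,0,0,0, 0.3,-0.066,0,0,0,0,0, 0.3,-0.066,0,0,0,0,0, 0.3,-0.066,0,0,0,0,0]' 60 && python3 -m handwheel '[0.3,0,0,0,0,0,0, 0.3,0,0,0,0,0,0, 0.3,0,0,0,0,0,0, 0.3,0,0,0,0,0,0]' 60;python3 -m handwheel '[0.3,0,0,0,0,0,0, 0.3,0,0,0,0,0,0, 0.3,0,0,0,0,0,0, 0.3,0,0,0,0,0,0]' 60; python3 -m handwheel '[0.3,0,0,0,0,0,0, 0.3,0,0,0,0,0,0, 0.3,0,0,0,0,0,0, 0.3,0,0,0,0,0,0]' 60
python3 - <<'E'
from h import *
print(ctrl.get_obs()["effort"])
im,d=ctrl.get_image("scene"); cv2.imwrite("pics/s1.png",im)
E
```

```text
t: 4.65
tool_pos: [0.5268, -0.0966, 0.0909]
tool_rot: [1.065, 1.296, -1.065]
contact_force: [0.6, 1.2, -2.9]
opening: 0.0532
t: 4.98
tool_pos: [0.527, -0.0966, 0.0909]
tool_rot: [1.065, 1.295, -1.065]
contact_force: [0.4, -0.2, -2.7]
opening: 0.0537
t: 5.32
tool_pos: [0.5272, -0.0966, 0.0913]
tool_rot: [1.065, 1.295, -1.065]
contact_force: [0.5, 0.1, -3.4]
opening: 0.0532
t: 5.65
tool_pos: [0.5272, -0.0967, 0.0913]
tool_rot: [1.065, 1.295, -1.065]
contact_force: [0.2, 0.9, -3.8]
opening: 0.0536
[-1.05108542e-03 -3.39804196e+01 -3.52918553e+01  3.60930480e-04
  1.06484964e-03 -1.90276509e-06]
```

View pics/s1.png

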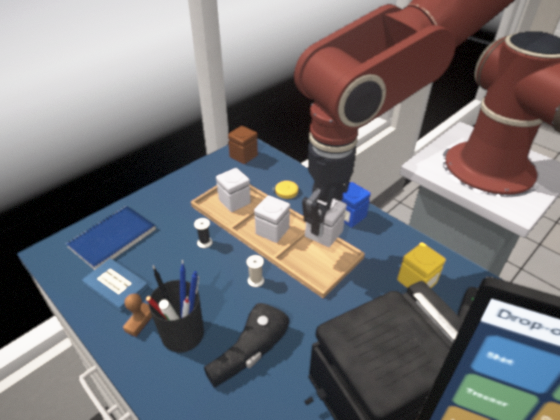

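Left tin is held up, at (325,225) in the scene view, and reads about 3.3 N. I'll set it back in the same place.

```bash
python3 -m handwheel '[0.3,0.008,0,0,0,0,0, 0.3,0.018,0,0,0,0,0, 0.3,0.03,0,0,0,0,0, 0.3,0.04,0,0,0,0,0, 0.3,0.048,0,0,0,0,0, 0.3,0.054,0,0,0,0,0, 0.3,0.059,0,0,0,0,0, 0.3,0.062,0,0,0,0,0, 0.3,0.064,0,0,0,0,0, 0.3,0.065,0,0,0,0,0, 0.3,0.066,0,0,0,0,0, 0.3,0.066,0,0,0,0,0]' 60 && python3 -m handwheel '[0.6,0,0,0,0,0,0, 0.7,0,0,0,0,0,0, 0.8,0,0,0,0,0,0, 0.9,0,0,0,0,0,0, 1,0,0,0,0,0,0, 1,0,0,0,0,0,0, 1,0,0,0,0,0,0]'; python3 go.py 0.5455 -0.215 0.15 13
```

```text
t: 6.7
tool_pos: [0.5279, -0.0969, 0.0266]
tool_rot: [1.065, 1.294, -1.064]
contact_force: [-4.1, 0.8, 3.5]
opening: 0.0533
t: 7.28
tool_pos: [0.5272, -0.0967, 0.0252]
tool_rot: [1.065, 1.295, -1.065]
contact_force: [-0.4, -0.7, 0.3]
opening: 0.0854
q [-0.32  0.07  1.97 -0.    1.11 -0.51] pos [ 0.5272 -0.0967  0.0252] jaw yaw 11.1 
toolX [ 0. -0. -1.] toolY [0.981 0.193 0.   ] toolZ [ 0.193 -0.981  0.   ]
shift [-0.1248 -0.0049  0.1196] turn [-1.88  0.   -0.  ]
```

```bash
python3 -m handwheel '[1,-0.02,0,0,0,0,0, 1,-0.05,0,0,0,0,0, 1,-0.08,0,0,0,0,0, 1,-0.105,0,0.01,0,0,0, 1,-0.12,-0.002,0.035,-1,0,0, 1,-0.125,-0.004,0.065,-2,0,0, 1,-0.125,-0.005,0.09,-2,0,0, 1,-0.125,-0.005,0.11,-2,0,0, 1,-0.125,-0.005,0.12,-2,0,0, 1,-0.125,-0.005,0.12,-2,0,0, 1,-0.125,-0.005,0.12,-2,0,0]'
cat > look.py <<'E'
from h import *
import sys
o=ctrl.get_obs(); im,d=ctrl.get_image("wrist"); cv2.imwrite(f"pics/{sys.argv[1]}.png",im)
c=cam("wrist",o); P=cloud(c,d)
m=(P[...,2]>.066)&(P[...,2]<.086); n,l,s,ce=cv2.connectedComponentsWithStats(m.astype(np.uint8))
for i in range(1,n):
    if s[i,4]>1500:
        ct,_=cv2.findContours((l==i).astype(np.uint8),0,2); h=cv2.convexHull(max(ct,key=len))[:,0]
        W=plane(c,h,.076); print(ce[i].round(),np.nanmedian(P[l==i],0).round(4),cv2.minAreaRect((W[:,:2]*1000).astype(np.float32)))
E
python3 look.py w2;python3 go.py 0.5455 -0.215 0.026 13
```

```text
t: 8.2
tool_pos: [0.5451, -0.215, 0.1498]
tool_rot: [1.04, 1.31, -1.039]
contact_force: [-1.1, 0.4, 0.2]
opening: 0.0855
[67. 43.] [ 0.3915 -0.1338  0.0692] ((394.6917419433594, -134.19898986816406), (51.06342315673828, 52.42681884765625), 88.62958526611328)
[290.  39.] [ 0.5283 -0.1014  0.0754] ((528.1211547851562, -102.13133239746094), (52.88889694213867, 45.243770599365234), 10.936288833618164)
[273. 213.] [ 0.5435 -0.2119  0.0751] ((543.5654907226562, -212.76416015625), (52.73603820800781, 53.71620178222656), 13.553524017333984)
[233. 338.] [ 0.5335 -0.3203  0.0744] ((533.79248046875, -318.9644775390625), (65.3619155883789, 37.40471649169922), 21.627660751342773)
q [-0.5   0.02  1.78  0.    1.34 -0.73] pos [ 0.5451 -0.2145  0.1498] jaw yaw 13.1 
toolX [-0.001  0.001 -1.   ] toolY [ 0.974  0.227 -0.001] toolZ [ 0.227 -0.974 -0.001]
shift [0.1238 0.0003 0.0008] turn [ 0.14 -0.07  0.04]
```

View pics/w2.png

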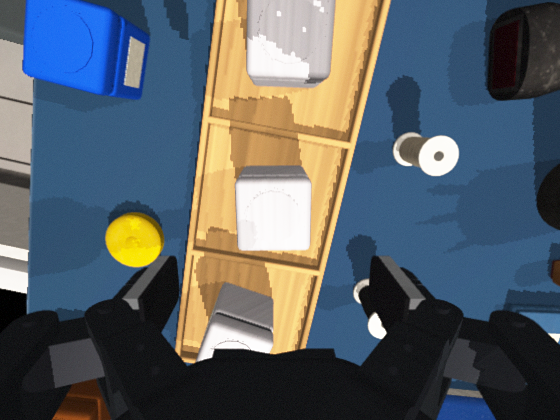

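Middle tin top at (273,213) is centred and square to the jaws. The left tin stands upright in its compartment at (290,39). The tape is at (134,240) and the spools are at (438,155) and (378,320), clear of the jaws. Grasping and hefting the middle tin.

```bash
python3 -m handwheel '[1,0.02,-0.001,0,0,0,0, 1,0.045,-0.001,0,0,0,0, 1,0.07,-0.001,0,0,0,0, 1,0.09,-0.001,0,0,0,0, 1,0.105,-0.001,0,0,0,0, 1,0.114,-0.001,0,0,0,0, 1,0.12,-0.001,0,0,0,0, 1,0.124,-0.001,0,0,0,0, 1,0.124,-0.001,0,0,0,0, 0.75,0.124,-0.001,0,0,0,0, 0.65,0.124,-0.001,0,0,0,0, 0.55,0.124,-0.001,0,0,0,0]' 60 && python3 -m handwheel '[0.5,0,0,0,0,0,0, 0.4,0,0,0,0,0,0, 0.3,0,0,0,0,0,0, 0.3,0,0,0,0,0,0, 0.3,0,0,0,0,0,0, 0.3,0,0,0,0,0,0]' 60
```

```text
t: 9.25
tool_pos: [0.5453, -0.2161, 0.0278]
tool_rot: [1.039, 1.307, -1.038]
contact_force: [0.7, -1.6, -1.0]
opening: 0.0533
t: 9.75
tool_pos: [0.5453, -0.2161, 0.0277]
tool_rot: [1.039, 1.307, -1.038]
contact_force: [-0.6, -0.5, 5.6]
opening: 0.0536
```

```bash
python3 -m handwheel '[0.3,-0.002,0,0,0,0,0, 0.3,-0.006,0,0,0,0,0, 0.3,-0.013,0,0,0,0,0, 0.3,-0.022,0,0,0,0,0, 0.3,-0.032,0,0,0,0,0, 0.3,-0.042,0,0,0,0,0, 0.3,-0.052,0,0,0,0,0, 0.3,-0.06,0,0,0,0,0, 0.3,-0.065,0,0,0,0,0, 0.3,-0.066,0,0,0,0,0, 0.3,-0.066,0,0,0,0,0, 0.3,-0.066,0,0,0,0,0]' 60 && python3 -m handwheel '[0.3,0,0,0,0,0,0, 0.3,0,0,0,0,0,0, 0.3,0,0,0,0,0,0, 0.3,0,0,0,0,0,0]' 60;python3 -m handwheel '[0.3,0,0,0,0,0,0, 0.3,0,0,0,0,0,0, 0.3,0,0,0,0,0,0, 0.3,0,0,0,0,0,0]' 60; python3 -m handwheel '[0.3,0,0,0,0,0,0, 0.3,0,0,0,0,0,0, 0.3,0,0,0,0,0,0, 0.3,0,0,0,0,0,0]' 60
python3 - <<'E'
from h import *
im,d=ctrl.get_image("scene"); cv2.imwrite("pics/s2.png",im[130:330,150:430])
E
```

```text
t: 10.75
tool_pos: [0.5441, -0.2154, 0.0918]
tool_rot: [1.039, 1.31, -1.039]
contact_force: [-0.2, -0.1, -6.4]
opening: 0.0535
t: 11.08
tool_pos: [0.5443, -0.2155, 0.0919]
tool_rot: [1.039, 1.31, -1.039]
contact_force: [0.2, 0.2, -6.0]
opening: 0.0532
t: 11.42
tool_pos: [0.5445, -0.2156, 0.0923]
tool_rot: [1.039, 1.309, -1.039]
contact_force: [0.6, -0.4, -5.0]
opening: 0.0533
t: 11.75
tool_pos: [0.5445, -0.2156, 0.0923]
tool_rot: [1.039, 1.309, -1.039]
contact_force: [0.0, -0.7, -6.3]
opening: 0.0533
```

View pics/s2.png

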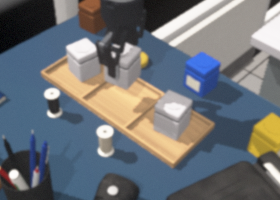

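The crop shows the middle tin lifted and the left one back in its compartment, upright. The middle tin reads about 5.9 N. Setting it down and moving to the right tin.

```bash
python3 -m handwheel '[0.3,0.008,0,0,0,0,0, 0.3,0.018,0,0,0,0,0, 0.3,0.03,0,0,0,0,0, 0.3,0.04,0,0,0,0,0, 0.3,0.048,0,0,0,0,0, 0.3,0.054,0,0,0,0,0, 0.3,0.059,0,0,0,0,0, 0.3,0.062,0,0,0,0,0, 0.3,0.064,0,0,0,0,0, 0.3,0.065,0,0,0,0,0, 0.3,0.066,0,0,0,0,0, 0.3,0.066,0,0,0,0,0]' 60 && python3 -m handwheel '[0.6,0,0,0,0,0,0, 0.7,0,0,0,0,0,0, 0.8,0,0,0,0,0,0, 0.9,0,0,0,0,0,0, 1,0,0,0,0,0,0, 1,0,0,0,0,0,0, 1,0,0,0,0,0,0]'; python3 go.py 0.5395 -0.340 0.15 -8.2
```

```text
t: 12.8
tool_pos: [0.5451, -0.2159, 0.0277]
tool_rot: [1.039, 1.308, -1.039]
contact_force: [-3.0, 0.6, 0.9]
opening: 0.0536
t: 13.38
tool_pos: [0.5447, -0.2157, 0.0265]
tool_rot: [1.039, 1.308, -1.039]
contact_force: [-0.5, -0.4, 0.2]
opening: 0.0856
q [-0.5   0.17  1.85  0.    1.12 -0.73] pos [ 0.5447 -0.2157  0.0265] jaw yaw 13.1 
toolX [ 0. -0. -1.] toolY [0.974 0.227 0.   ] toolZ [ 0.227 -0.974  0.   ]
shift [-0.1235 -0.0332  0.1199] turn [ 2.132e+01  1.000e-02 -3.000e-02]
```

```bash
python3 -m handwheel '[1,-0.02,0,0,0,0,0, 1,-0.05,0,0,0,0,0, 1,-0.08,0,0,0,0,0, 1,-0.105,-0.002,0.01,3,0,0, 1,-0.12,-0.008,0.035,8,0,0, 1,-0.124,-0.016,0.065,13,0,0, 1,-0.124,-0.024,0.09,18,0,0, 1,-0.124,-0.03,0.11,21,0,0, 1,-0.124,-0.033,0.12,21.3,0,0, 1,-0.124,-0.033,0.12,21.3,0,0, 1,-0.124,-0.033,0.12,21.3,0,0]'
python3 look.py w3;python3 go.py 0.5395 -0.34 0.026 -8.2
```

```text
t: 14.3
tool_pos: [0.5394, -0.3396, 0.1498]
tool_rot: [1.314, 1.14, -1.313]
contact_force: [0.3, -1.1, 0.2]
opening: 0.0853
[254.  34.] [ 0.5427 -0.2219  0.0754] ((544.689697265625, -218.21954345703125), (52.87571334838867, 50.814510345458984), 13.206146240234375)
[274. 215.] [ 0.5394 -0.338   0.0751] ((539.3256225585938, -338.7381896972656), (53.73909378051758, 52.72880554199219), 82.05667114257812)
q [-0.68  0.14  1.66  0.    1.34 -0.54] pos [ 0.5395 -0.3389  0.1498] jaw yaw -8.1 
toolX [-0.001  0.001 -1.   ] toolY [ 0.99  -0.141 -0.001] toolZ [-0.141 -0.99  -0.001]
shift [0.1238 0.0002 0.0012] turn [ 0.09 -0.06  0.04]
```

View pics/w3.png

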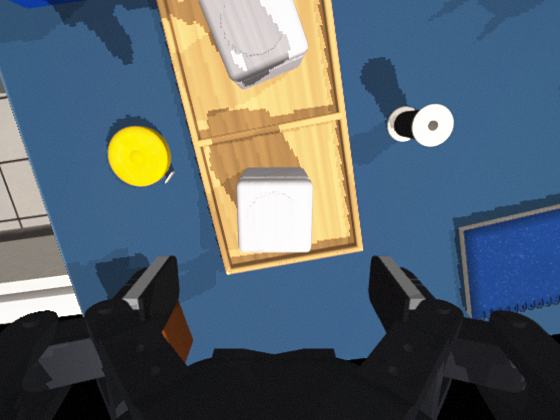

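Right tin top at (274,215) is centred and square to the jaws. The middle tin is back upright at (254,34). The tape (140,156) and spool (432,125) are clear. Grasping and hefting the right tin.

```bash
python3 -m handwheel '[1,0.02,0,0,0,0,0, 1,0.045,0,0,0,0,0, 1,0.07,0,0,0,0,0, 1,0.09,0,0,0,0,0, 1,0.105,0,0,0,0,0, 1,0.114,0,0,0,0,0, 1,0.12,0,0,0,0,0, 1,0.124,0,0,0,0,0, 1,0.124,0,0,0,0,0, 0.75,0.124,0,0,0,0,0, 0.65,0.124,0,0,0,0,0, 0.55,0.124,0,0,0,0,0]' 60 && python3 -m handwheel '[0.5,0,0,0,0,0,0, 0.4,0,0,0,0,0,0, 0.3,0,0,0,0,0,0, 0.3,0,0,0,0,0,0, 0.3,0,0,0,0,0,0, 0.3,0,0,0,0,0,0]' 60
```

```text
t: 15.35
tool_pos: [0.5404, -0.3407, 0.0279]
tool_rot: [1.313, 1.136, -1.313]
contact_force: [1.8, -1.9, 1.3]
opening: 0.0536
t: 15.85
tool_pos: [0.5404, -0.3407, 0.0278]
tool_rot: [1.313, 1.136, -1.313]
contact_force: [0.3, -0.1, 5.5]
opening: 0.0536
```

```bash
python3 -m handwheel '[0.3,-0.002,0,0,0,0,0, 0.3,-0.006,0,0,0,0,0, 0.3,-0.013,0,0,0,0,0, 0.3,-0.022,0,0,0,0,0, 0.3,-0.032,0,0,0,0,0, 0.3,-0.042,0,0,0,0,0, 0.3,-0.052,0,0,0,0,0, 0.3,-0.06,0,0,0,0,0, 0.3,-0.065,0,0,0,0,0, 0.3,-0.066,0,0,0,0,0, 0.3,-0.066,0,0,0,0,0, 0.3,-0.066,0,0,0,0,0]' 60 && python3 -m handwheel '[0.3,0,0,0,0,0,0, 0.3,0,0,0,0,0,0, 0.3,0,0,0,0,0,0, 0.3,0,0,0,0,0,0]' 60;python3 -m handwheel '[0.3,0,0,0,0,0,0, 0.3,0,0,0,0,0,0, 0.3,0,0,0,0,0,0, 0.3,0,0,0,0,0,0]' 60; python3 -m handwheel '[0.3,0,0,0,0,0,0, 0.3,0,0,0,0,0,0, 0.3,0,0,0,0,0,0, 0.3,0,0,0,0,0,0]' 60
python3 - <<'E'
from h import *
im,d=ctrl.get_image("scene"); cv2.imwrite("pics/s3.png",cv2.resize(im[130:330,150:430],None,fx=2,fy=2))
E
```

```text
t: 16.85
tool_pos: [0.5393, -0.3397, 0.0918]
tool_rot: [1.314, 1.139, -1.314]
contact_force: [-0.3, -0.8, -2.3]
opening: 0.0535
t: 17.18
tool_pos: [0.5394, -0.3398, 0.0919]
tool_rot: [1.314, 1.139, -1.314]
contact_force: [-0.8, 0.5, -2.3]
opening: 0.0534
t: 17.52
tool_pos: [0.5396, -0.3399, 0.0923]
tool_rot: [1.314, 1.138, -1.314]
contact_force: [0.5, 0.9, -1.6]
opening: 0.0535
t: 17.85
tool_pos: [0.5396, -0.34, 0.0923]
tool_rot: [1.314, 1.138, -1.314]
contact_force: [0.7, -0.4, -1.9]
opening: 0.0533
```

View pics/s3.png

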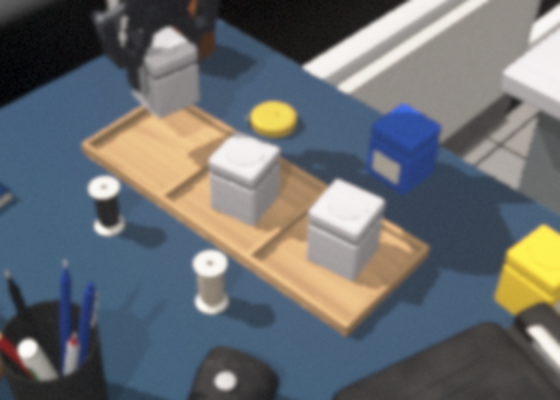

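Right tin is held up at (165,70) and reads about 2 N; the other two stand upright at (245,178) and (345,228). The readings are left ≈3.3 N, middle ≈5.9 N and right ≈2 N, so the middle tin is heaviest, 0.27 kg over the next. I'll put the right tin back and go to the middle one.

```bash
python3 -m handwheel '[0.3,0.008,0,0,0,0,0, 0.3,0.018,0,0,0,0,0, 0.3,0.03,0,0,0,0,0, 0.3,0.04,0,0,0,0,0, 0.3,0.048,0,0,0,0,0, 0.3,0.054,0,0,0,0,0, 0.3,0.059,0,0,0,0,0, 0.3,0.062,0,0,0,0,0, 0.3,0.064,0,0,0,0,0, 0.3,0.065,0,0,0,0,0, 0.3,0.066,0,0,0,0,0, 0.3,0.066,0,0,0,0,0]' 60 && python3 -m handwheel '[0.6,0,0,0,0,0,0, 0.7,0,0,0,0,0,0, 0.8,0,0,0,0,0,0, 0.9,0,0,0,0,0,0, 1,0,0,0,0,0,0, 1,0,0,0,0,0,0, 1,0,0,0,0,0,0]'; python3 go.py 0.5445 -0.2155 0.15 13.3
```

```text
t: 18.9
tool_pos: [0.5401, -0.3404, 0.0278]
tool_rot: [1.313, 1.137, -1.313]
contact_force: [-1.9, 1.7, 3.4]
opening: 0.0534
t: 19.48
tool_pos: [0.5395, -0.3399, 0.0262]
tool_rot: [1.314, 1.138, -1.314]
contact_force: [-0.3, 0.2, 0.3]
opening: 0.0854
q [-0.68  0.28  1.72 -0.    1.14 -0.54] pos [ 0.5395 -0.3399  0.0262] jaw yaw -8.2 
toolX [-0.  0. -1.] toolY [ 0.99  -0.142 -0.   ] toolZ [-0.142 -0.99  -0.   ]
shift [-0.1238 -0.0128 -0.1239] turn [-21.48  -0.     0.  ]
```

```bash
python3 -m handwheel '[1,-0.02,0,0,0,0,0, 1,-0.05,0,0,0,0,0, 1,-0.08,0,0,0,0,0, 1,-0.105,-0.001,-0.01,-3,0,0, 1,-0.12,-0.003,-0.035,-8,0,0, 1,-0.124,-0.006,-0.065,-13,0,0, 1,-0.124,-0.009,-0.09,-18,0,0, 1,-0.124,-0.012,-0.11,-21,0,0, 1,-0.124,-0.013,-0.122,-21.5,0,0, 1,-0.124,-0.013,-0.124,-21.5,0,0, 1,-0.124,-0.013,-0.124,-21.5,0,0]'
python3 look.py w4;python3 go.py 0.5445 -0.2155 0.026 13.3
```

```text
t: 20.4
tool_pos: [0.5444, -0.2152, 0.1502]
tool_rot: [1.036, 1.31, -1.037]
contact_force: [0.7, -0.5, -0.8]
opening: 0.0854
[69. 42.] [ 0.3917 -0.134   0.0692] ((394.64007568359375, -134.1169891357422), (51.08798599243164, 52.37299346923828), 88.13677215576172)
[291.  39.] [ 0.5283 -0.1014  0.0755] ((528.1762084960938, -102.11569213867188), (52.994991302490234, 45.227149963378906), 11.199933052062988)
[274. 212.] [ 0.5435 -0.2116  0.0752] ((543.6333618164062, -212.49237060546875), (52.85106658935547, 52.885215759277344), 13.2963228225708)
[233. 338.] [ 0.534  -0.3205  0.0744] ((539.8408203125, -329.2455139160156), (46.42695999145508, 53.46028518676758), 82.67967224121094)
q [-0.5   0.02  1.78 -0.    1.34 -0.74] pos [ 0.5444 -0.2158  0.1502] jaw yaw 13.3 
toolX [-0.    -0.001 -1.   ] toolY [ 0.973  0.23  -0.   ] toolZ [ 0.23  -0.973  0.001]
shift [ 0.1242  0.0002 -0.0004] turn [-0.03  0.03  0.01]
```

View pics/w4.png

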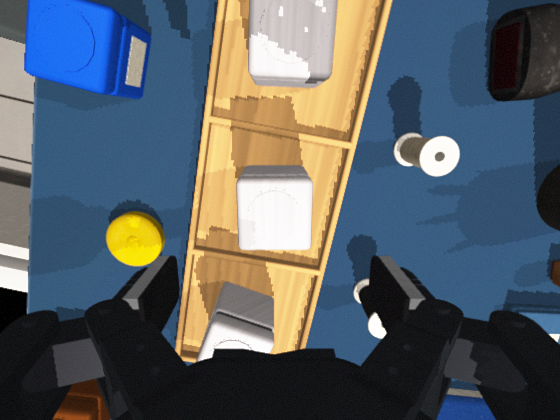

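The middle tin is at (274,212), unchanged; the left and right tins are upright and the bystanders haven't moved. Grasping the middle tin for the final hold.

```bash
python3 -m handwheel '[1,0.02,0,0,0,0,0, 1,0.045,0,0,0,0,0, 1,0.07,0,0,0,0,0, 1,0.09,0,0,0,0,0, 1,0.105,0,0,0,0,0, 1,0.114,0,0,0,0,0, 1,0.12,0,0,0,0,0, 1,0.124,0,0,0,0,0, 1,0.124,0,0,0,0,0, 0.75,0.124,0,0,0,0,0, 0.65,0.124,0,0,0,0,0, 0.55,0.124,0,0,0,0,0]' 70 && python3 -m handwheel '[0.5,0,0,0,0,0,0, 0.4,0,0,0,0,0,0, 0.3,0,0,0,0,0,0, 0.3,0,0,0,0,0,0, 0.3,0,0,0,0,0,0, 0.3,0,0,0,0,0,0]' 70
```

```text
t: 21.45
tool_pos: [0.5454, -0.2158, 0.0279]
tool_rot: [1.036, 1.308, -1.035]
contact_force: [0.9, -0.4, 0.4]
opening: 0.0532
t: 21.95
tool_pos: [0.5454, -0.2159, 0.0277]
tool_rot: [1.036, 1.308, -1.035]
contact_force: [0.7, -0.1, 5.6]
opening: 0.0533
```

```bash
python3 -m handwheel '[0.3,-0.002,0,0,0,0,0, 0.3,-0.006,0,0,0,0,0, 0.3,-0.013,0,0,0,0,0, 0.3,-0.023,0,0,0,0,0, 0.3,-0.035,0,0,0,0,0, 0.3,-0.048,0,0,0,0,0, 0.3,-0.062,0,0,0,0,0, 0.3,-0.076,0,0,0,0,0, 0.3,-0.09,0,0,0,0,0, 0.3,-0.104,0,0,0,0,0, 0.3,-0.116,0,0,0,0,0, 0.3,-0.126,0,0,0,0,0]' 70 && python3 -m handwheel '[0.3,-0.012,0,0,0,0,0, 0.3,-0.024,0,0,0,0,0, 0.3,-0.036,0,0,0,0,0, 0.3,-0.046,0,0,0,0,0, 0.3,-0.054,0,0,0,0,0, 0.3,-0.06,0,0,0,0,0, 0.3,-0.063,0,0,0,0,0, 0.3,-0.064,0,0,0,0,0, 0.3,-0.064,0,0,0,0,0, 0.3,-0.064,0,0,0,0,0, 0.3,-0.064,0,0,0,0,0, 0.3,-0.064,0,0,0,0,0]' 70; python3 -m handwheel '[0.3,0,0,0,0,0,0, 0.3,0,0,0,0,0,0, 0.3,0,0,0,0,0,0, 0.3,0,0,0,0,0,0]' 70
python3 - <<'E'
from h import *
for n in ["scene","top"]:
    im,d=ctrl.get_image(n); cv2.imwrite(f"pics/{n}9.png",im)
    if n=="scene":
        P=cloud(cam(n),d); m=(im.min(2)>110)&(abs(P[...,0]-.5445)<.05)&(abs(P[...,1]+.2155)<.05)&(P[...,2]>.12)
        print("held tin z range",np.percentile(P[m][:,2],[1,99]).round(3),m.sum())
        cv2.imwrite("pics/s9c.png",cv2.resize(im[90:330,150:430],None,fx=2.4,fy=2.4))
print(ctrl.get_obs())
E
```

```text
t: 22.95
tool_pos: [0.5448, -0.2156, 0.1544]
tool_rot: [1.036, 1.308, -1.036]
contact_force: [0.1, -0.7, -6.8]
opening: 0.053
t: 23.95
tool_pos: [0.544, -0.2152, 0.2155]
tool_rot: [1.036, 1.312, -1.037]
contact_force: [0.3, 0.0, -5.8]
opening: 0.0535
t: 24.28
tool_pos: [0.5443, -0.2154, 0.2162]
tool_rot: [1.036, 1.31, -1.036]
contact_force: [0.3, -0.4, -6.6]
opening: 0.0534
held tin z range [0.2   0.442] 1576
{'t': 24.3833, 'q': array([-5.03831965e-01, -3.11916384e-02,  1.72256995e+00, -8.74103197e-06,
        1.45016778e+00, -7.36296677e-01]), 'dq': array([ 0.00029047, -0.00130897, -0.00027347, -0.00162429, -0.00021037,
       -0.00034947]), 'effort': array([ 3.31509809e-04, -3.91267276e+01, -4.05856705e+01,  3.02681219e-03,
        4.43357756e-03,  5.25252716e-06]), 'tool_pos': array([ 0.54434093, -0.21536325,  0.21632262]), 'tool_rot': array([ 1.03624968,  1.31018312, -1.03625118]), 'contact_force': array([ 0.54728308, -0.23862519, -6.40397739]), 'wrist_torque': array([ 0.01767386, -0.01674659,  0.04586013]), 'opening': 0.053347573802152715}
```

View pics/s9c.png

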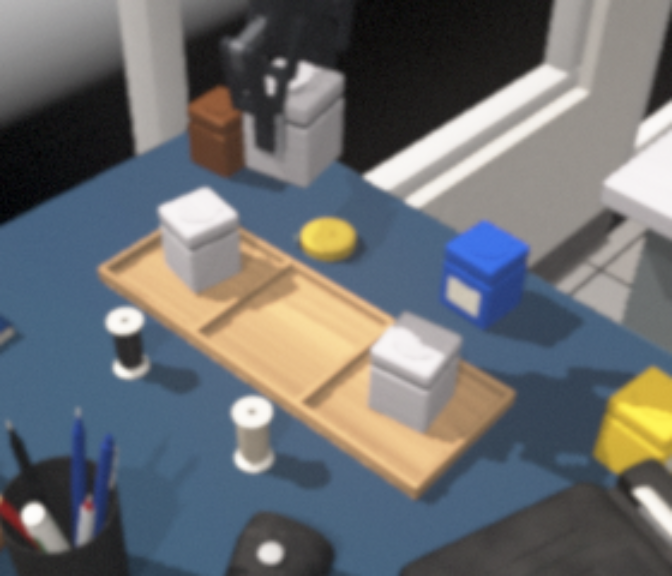

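View pics/top9.png

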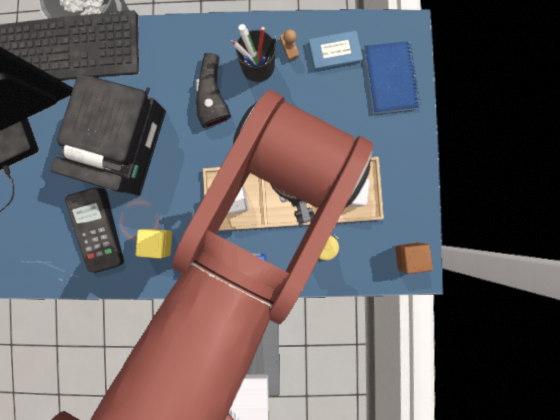

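In the scene crop the middle tin is held up, upright, at (300,125), with its underside about 0.195 to 0.2 m above the counter. The left tin (415,370) and right tin (200,240) are upright in their compartments, and the spools and tape are in place. The arm has settled, so I'll hand it in.

```bash
python3 -m handwheel '[0.3,0,0,0,0,0,0, 0.3,0,0,0,0,0,0, 0.3,0,0,0,0,0,0, 0.3,0,0,0,0,0,0, 0.3,0,0,0,0,0,0, 0.3,0,0,0,0,0,0]' 70; python3 -c "
from station import ctrl
print(ctrl.finish_job())"
```

```text
t: 24.88
tool_pos: [0.5443, -0.2153, 0.2163]
tool_rot: [1.036, 1.31, -1.036]
contact_force: [-0.8, 0.1, -6.7]
opening: 0.053
the job is handed in; nothing more can be done
None
```

I hefted the left, middle and right tins in that order, about 6.5 cm up each, and put each one back where it had stood. They read about 3.3, 5.9 and 2.0 N, so the middle tin is heaviest, by about 0.27 kg over the left one. I picked it up again, and it was held upright and still, with its underside about 0.20 m above the counter, when I handed the job in at 24.9 s.

- **Final hold:** the last readings showed about 6.5 N on the gripper, a stable 53 mm opening and almost no movement.
- **Rest of the scene:** the last scene picture showed the left and right tins upright in their compartments, and the spools and tape measure where they began.
- **Disagreements:** the top and wrist cameras differed by 3–4 mm on tin positions, which did not affect the grasps. The force readings scatter by about 0.7 N, and the weight difference I found is only just above the stated 0.25 kg.
- **Height reference:** "about 20 cm above the counter" did not say which part of the tin to measure from, so I used the underside.

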